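# Set and clamp the side stop of a tile cutter

### The job

Set the tile cutter up for a run of cut tiles: slide the loose slotted side stop along the fence beam until the inner face of its lip lines up with the pencil line on the masking tape, then swing the clamping lever clockwise until it holds the stop firmly, hand tight by feel but not overtightened, and take your hand away. The lip must still be on the line when it is clamped; leave the tile stack, spray bottle and spacer tub where they are.

Things in the scene. Friction and masses are not known exactly. Their poses are not given: they have to be found in the camera images.
- cutter: Manual tile cutter, fixed, 500 x 500 mm. Origin on the worktop on the cutting line below the fence face; +x along the cutting line over the bed (rubber pads to |y| 98, top 24 mm high), +y along the fence beam towards the stop. Steel rails 12 mm thick at y -20 and 20, 64 to 76 mm high, on posts up to 84 mm; carriage and handle parked at x 270 to 440, to 190 mm high.
- beam_top (a point): Foot of the fixed shoulder screw (head 20 mm wide, top 47 mm above the worktop) that guides the stop's inner slot; at x -22, y 198 of the cutter, on top of the fence beam. The beam is a dark grey bar, cutter x -70 to 0, y -110 to 390, top 34 mm above the worktop, with a bright rule strip along its near edge (x -69 to -44).
- stop: Side stop, loose bare steel, about 0.7 kg: flat bar 40 x 6 mm (y 0 to 240, x -42 to -2) with two in-line slots 90 x 11.2 mm on 10 mm studs, and a lip across its inner end. Origin on the lip's inner face at the fence face, on the bar's underside (34 mm up); axes as the cutter's. Slides only along y (friction 4 to 8 N, which a soft arm gives way to by 1 to 2 mm), skews 0.01 rad in the slots.
- stop_face (a point): Point on the inner face (-y side, towards the rails) of the stop's lip, 55 mm before the fence face (x -55), at the height of the rule strip. This face must come to the pencil line. In the cutter's frame the slots let it travel from y 83 to 163.
- stop_lip (a point): Grip point: on top of the lip, 52 mm above the worktop, mid-thickness, 30 mm beyond the fence face. The lip is 12 mm thick (inner face 6 mm from here towards -y), runs from x -70 to 96; beyond the fence its underside is 26.5 mm above the worktop, so fingertips may go down to 30 mm there. Open the fingers less than 50 mm: the rails are near.
- mark: Masking tape, 24 x 20 mm, on the rule strip (34 mm above the worktop), with a thin pencil line across it. Origin on the middle of the line, which runs along this frame's x; y is the cutter's y. At the start it lies 15 to 70 mm from the lip's inner face, towards -y.
- lever: Black clamping lever on the stud in the outer slot (cutter x -22, y 308) over a 40 mm steel washer. Origin on the turning axis at the washer's underside, about 40 mm above the worktop; x along the arm, z up. Hub 25 mm; arm 14 mm wide, to 86 mm from the axis, with upright sides 16 to 34 mm above the origin. Nothing else stands that high within 95 mm of the axis. Stays where it is left.
- lever_push (a point): Middle of the lever's arm, 60 mm from the axis. Clockwise from above tightens, 3 mm a turn. It starts loose (push under 1.5 N) and bites after 0.2 to 3.7 rad, which its pose does not tell; then clamping force climbs some 80 N per rad. Pushed here, while moving, it takes about 1 N per 6 N of clamping (about half that once it stands still). Firm: 30 to 90 N; stop at a moving push of 9 to 10 N.
- tiles: Bystander: stack of four white tiles, 100 x 200 x 28 mm. Origin under its centre.
- spray: Bystander: spray bottle, 72 mm across, 210 mm tall. Origin under its centre.
- tub: Bystander: open grey tub of tile spacers, 110 x 85 x 45 mm. Origin under its centre.

How it is judged:
On the way, in this order (a step that is already met when the one before it is completed fails the run):
1. the lip's inner face is on the pencil line with the clamp still loose (y of stop_face in the frame of mark between -0.0025 and 0.0025 m and contact force between lever and stop below 15 N), for 0.2 s.
2. the lever clamps the stop firmly (contact force between lever and stop above 30 N), for 0.2 s.
At the end, for the whole second after the job is handed in: the inner face of the stop's lip is within 2.5 mm of the pencil line (a grout joint's width), the lever presses the stop with over 30 N, and stop and lever are at rest (y of stop_face in the frame of mark between -0.0025 and 0.0025 m and contact force between lever and stop above 30 N and linear speed of stop below 0.01 m/s and angular speed of lever below 0.1 rad/s); the robot touches nothing.
It fails at once if the clamp is overtightened (contact force between lever and stop above 90 N).
It fails at once if the tiles, the spray bottle or the tub are shifted (distance of any of tiles, spray, tub from where it was at the start of the episode above 0.02 m).
It also fails if it takes over 62 s, if anything falls off the work surface, if the arm or the gripper's body presses on something with over 40 N, if the wrist force passes 120 N, or if a joint passes its speed limit or range.

### The arm

A 7-joint arm with a two-finger parallel gripper is mounted at the origin on the work surface. World frame = base frame: x ahead of the robot, y to its left, z up, the work surface at z = 0. Lengths are in m, angles in rad, forces in N, time in s.
With the tool pointing down it reaches from about 0.425 to 0.925 m from the base axis. Payload 6.8 kg.
Tool frame: the origin (TCP) lies at the very end of the fingers, on their centre line; the grasp point (between the pads) lies 19 mm behind it (r.tcp_to_grasp is the distance from the TCP to the grasp point, in m); z points along the fingers, y is the line along which they close (so a half turn about z gives the same grasp; the last joint's range is limited). The gripper opens to 85 mm and grips with 20 to 120 N. Pads are 22 mm wide; open, the fingers measure 114 mm over their backs; the gripper's body (76 mm by 85 mm) begins 54 mm behind the grasp point. The pads swing forward as they close: fully open they stand 13 mm farther back than shut.
Start: joints at [-1.334, 0.477, 0.022, 1.555, -0.011, 1.109, -0.083], TCP at [0.228, 0.635, 0.231] pointing down, gripper open.
Joint ranges: [-2.96, 2.96], [-0.34, 2.1], [-1.41, 1.46], [0.24, 2.44], [-1.37, 4.51], [0.17, 1.92], [-2.96, 2.96]. Speed limits (rad/s): [2.39, 2.39, 3.14, 3.14, 3.14, 3.14, 3.14].

### API

Orientations are given as a rotation vector (axis times angle).
In Python, from bench import r gives the robot as it stands.
- The arm moves only by the tool step_arm, never from a script. Its argument "moves" is a list of rows, each a list of 7 numbers: the shift along the tool's x, y, z in mm, then the turn, a rotation vector about the tool's x, y, z in rad, then the finger opening in mm, from 0 to 85.4. A call has 1 to 8 rows; each row is the pose to reach, as a shift and turn from the pose commanded when the call began, along the tool's axes at that moment; what a row does not reach only later rows make up. A row lasts 1/10 s, in which the tool goes at most 50 mm and 8.59 degrees, less where a joint would pass 70% of its speed; a pose out of reach is approached as far as the arm can. A call with a gripper value outside its range is refused whole. The fingers move at their own pace and stop on an object; "grip_force" is the grip in N (left out, the last holds). Time passes only in rows, so rows that repeat a pose let the fingers close. It gives the time, the measured TCP pose, the force, the opening and the grip force at its end, in the units of the state.
- r.get_obs(): the state, without advancing time (a new reading comes with each control period).
- r.grab_frame(name): name is "side" or "top" or "wrist"; returns a dict with "image" (400x640x3 uint8, red, green, blue), "depth" (400x640 float32, m along the optical axis (not along the pixel's ray), 0 where there is no reading), "mtx" (3x3 intrinsics, pixels), "k1" (the pictures are not rectified: a ray, as slopes to the right and down, at radius r is drawn at 1 + k1 r^2 times it, then the intrinsics apply), "rvec" (rotation vector, rad) and "tvec" (3), from world to camera coordinates, as OpenCV has them. Camera axes: x right, y down, z forward; pixel columns grow to the right and rows downward; lengths in m; the calibration is good to about 2 mm. A picture is of the moment at which its call begins.
- r.hand_in(): hands the job in; it is judged then, once.
The state is a dict: "clock": time; "joints": joint angles; "qvel": joint speeds; "tau": joint torques, N m; "tcp_pos": TCP position; "orientation": TCP orientation; "contact_force": force on the tool from outside, world axes, zero at the start; "moment": the same for the moment, N m; "grip_width": finger opening in m; "gripper_force": force on a finger pad.
Only numpy, scipy, OpenCV 4.12 (cv2) and the standard library are available. Lean on these libraries where they do the work, as an engineer would, in place of code of your own. Each camera call takes 0.05 s, during which the arm holds its last target. There are 200 camera calls.

## Working session

There is one attempt and no reset: what is moved stays moved. The work goes in short steps, Python scripts to look and compute and a tool call to move; the robot and the scene stay as the last step left them, time stands still between calls to the robot, and variables do not carry over. Pictures are saved under pics/ and viewed, at most 10 in all, crops included, and the job is handed in when it is done.

Besides the shell and the picture viewer there is one more tool, called after "Emit:" as name([rows], argument=value, ...), one row to a line, values as JSON. step_arm: Moves the arm, as the interface text tells. Its arguments: {"type":"object","properties":{"moves":{"type":"array","items":{"type":"array","items":{"type":"number"}}},"grip_force":{"type":"number"}},"required":["moves"]}

```bash
mkdir -p pics
cat > h.py <<'E'
import numpy as np, cv2
from bench import r
from scipy.spatial.transform import Rotation as R
def grab(n):
    f=r.grab_frame(n); return f
def save(f,n,crop=None,s=1):
    im=f["image"][:,:,::-1]
    if crop: im=im[crop[1]:crop[3],crop[0]:crop[2]]
    if s!=1: im=cv2.resize(im,None,fx=s,fy=s,interpolation=cv2.INTER_CUBIC)
    cv2.imwrite("pics/"+n,im)
def ray(f,uv):
    K=np.array(f["mtx"]);k=f["k1"]
    p=(np.atleast_2d(uv)-[K[0,2],K[1,2]])/[K[0,0],K[1,1]]
    q=p.copy()
    for _ in range(20): q=p/(1+k*(q**2).sum(1,keepdims=True))
    M=cv2.Rodrigues(np.array(f["rvec"],float))[0];t=np.array(f["tvec"],float).ravel()
    d=np.c_[q,np.ones(len(q))]@M
    return -M.T@t,d
def onz(f,uv,z):
    o,d=ray(f,uv); return o+d*((z-o[2])/d[:,2])[:,None]
def bydepth(f,uv):
    o,d=ray(f,uv); uv=np.atleast_2d(uv).astype(int)
    return o+d*f["depth"][uv[:,1],uv[:,0]][:,None]
def proj(f,P):
    M=cv2.Rodrigues(np.array(f["rvec"],float))[0];c=np.atleast_2d(P)@M.T+np.array(f["tvec"],float).ravel()
    q=c[:,:2]/c[:,2:]; q=q*(1+f["k1"]*(q**2).sum(1,keepdims=True)); K=np.array(f["mtx"])
    return q*[K[0,0],K[1,1]]+[K[0,2],K[1,2]]
E
python3 - <<'E'
from h import *
o=r.get_obs();print({k:np.round(v,3) for k,v in o.items()})
for n in("top","side"):
    f=grab(n);save(f,n+"1.png");print(n,f["mtx"],f["k1"],f["rvec"],f["tvec"], ray(f,[[320,200]])[0])
E
```

```text
{'clock': np.float64(0.0), 'joints': array([-1.334,  0.478,  0.022,  1.556, -0.011,  1.109, -0.083]), 'qvel': array([-0.   , -0.001, -0.001,  0.001,  0.   , -0.001, -0.001]), 'tau': array([ 1.0000e-03, -5.9646e+01,  1.6090e+00, -2.8118e+01,  1.3000e-02,
        9.0000e-03, -0.0000e+00]), 'tcp_pos': array([0.228, 0.635, 0.23 ]), 'orientation': array([-5.390e-01, -3.095e+00,  3.000e-03]), 'contact_force': array([0.249, 0.148, 0.638]), 'moment': array([ 0.016, -0.016, -0.018]), 'gripper_force': np.float64(0.0), 'grip_width': np.float64(0.085)}
top [[502.79611095   0.         315.17467812]
 [  0.         502.79611095 201.39627247]
 [  0.           0.           1.        ]] 0.0004675434029021341 [ 2.09781898 -2.15748739  0.165505  ] [0.01456784 0.59970927 1.38032903] [ 0.36039153 -0.01714366  1.46116245]
side [[400.31585259   0.         319.61777878]
 [  0.         400.31585259 201.52351594]
 [  0.           0.           1.        ]] -0.02145335479170964 [ 2.05306841 -0.63125564  0.35042409] [-0.49020077  0.22771778  1.14912278] [-0.07477985 -0.98291533  0.80057527]
```

View pics/top1.png

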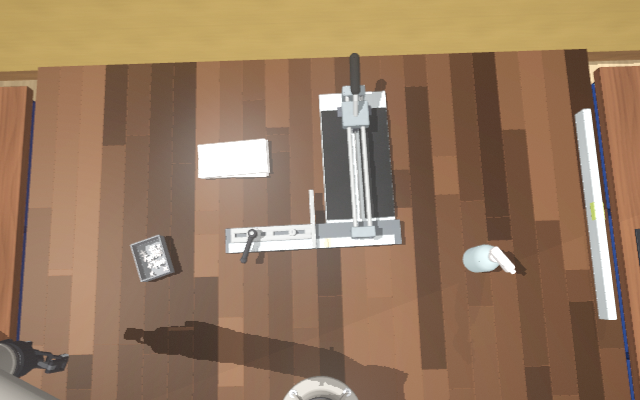

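View pics/side1.png

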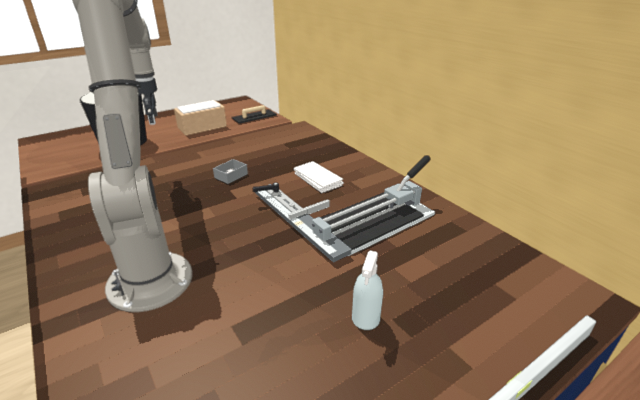

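The top view shows the beam running from (227,240) to (401,232), the lip at about (312,192)-(315,240), the tape near (327,242), and the lever hub at (252,233) with its arm pointing to (245,260). The side view agrees. The spray, tub and tiles all stand clear.

Run:
```python
from h import *
f=grab("top")
save(f,"top2.png",(215,180,415,270),4)
names=["nearL","farL","nearR","farR"]
uv=[[227,252],[226,229],[402,243],[400,220]]
P=onz(f,uv,0.034)
for n,p in zip(names,P):print(n,p.round(3))
d=P[0]+P[1]-P[2]-P[3]; yaw=np.arctan2(d[1],d[0])-np.pi/2;print("yaw",yaw,"len",np.linalg.norm(d)/2)
for n,uvv,z in [("liptip",[312,192],.052),("lipnear",[315,240],.052),("tape",[327,242],.034),("hub",[252,233],.075),("levtip",[244,260],.07),("screw",[292,233],.047)]:
    print(n,onz(f,[uvv],z).round(3),bydepth(f,[uvv]).round(3))
```

```text
nearL [0.464 0.252 0.034]
farL [0.53  0.255 0.034]
nearR [ 0.476 -0.245  0.034]
farR [ 0.542 -0.243  0.034]
yaw 0.0233853499201937 len 0.4973411734233703
liptip [[0.627 0.006 0.052]] [[0.627 0.006 0.055]]
lipnear [[0.49  0.001 0.052]] [[0.49  0.001 0.054]]
tape [[ 0.485 -0.033  0.034]] [[ 0.484 -0.032  0.039]]
hub [[0.512 0.175 0.075]] [[0.511 0.173 0.086]]
levtip [[0.438 0.198 0.07 ]] [[0.438 0.197 0.079]]
screw [[0.512 0.066 0.047]] [[0.512 0.066 0.046]]
```

View pics/top2.png

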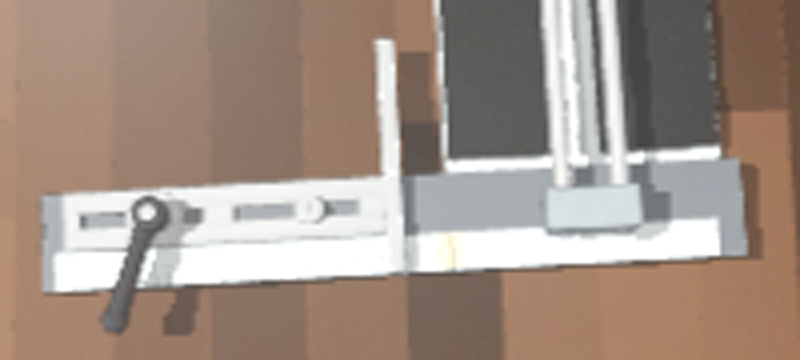

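The crop shows the lip near (390,150), the tape and pencil line near (450,250), the shoulder screw at (313,208), and the lever hub at (150,212) with its tip at (115,325). All of these fit the given sizes, with yaw about 0.023. Next I'll move above the lip for a wrist view.

```bash
cat >> h.py <<'E'
def go(P,yaw):
    """shift/turn (tool axes) to TCP P, tool z down, tool y along world direction yaw (or opposite)"""
    o=r.get_obs();T=R.from_rotvec(o["orientation"]).as_matrix()
    best=None
    for s in(0,np.pi):
        y=np.array([np.cos(yaw+s),np.sin(yaw+s),0]);z=np.array([0,0,-1.]);G=np.c_[np.cross(y,z),y,z]
        w=R.from_matrix(T.T@G).as_rotvec()
        if best is None or np.linalg.norm(w)<np.linalg.norm(best):best=w
    print("t",o["clock"],"tcp",o["tcp_pos"].round(4),"shift mm",(T.T@(np.array(P)-o["tcp_pos"])*1e3).round(1),"turn",best.round(3),"tool x,y",T[:,0].round(3),T[:,1].round(3),"F",o["contact_force"].round(1))
E
python3 - <<'E'
from h import *
go([.53,.0,.25],np.pi/2+.0234)
E
```

```text
t 0.15 tcp [0.228  0.6349 0.2306] shift mm [-498.8 -495.5  -18.7] turn [-0.001 -0.    -0.368] tool x,y [-0.941  0.338 -0.   ] [ 0.338  0.941 -0.001] F [ 0.3 -0.1 -0.6]
```

Emit:
step_arm([
  [-499,-495,-19,0,0,-0.368,45],
  [-499,-495,-19,0,0,-0.368,45],
  [-499,-495,-19,0,0,-0.368,45],
  [-499,-495,-19,0,0,-0.368,45],
  [-499,-495,-19,0,0,-0.368,45],
  [-499,-495,-19,0,0,-0.368,45],
  [-499,-495,-19,0,0,-0.368,45],
  [-499,-495,-19,0,0,-0.368,45],
])

```text
clock: 0.95
tcp_pos: [0.4006, 0.2722, 0.2422]
orientation: [-0.036, 3.141, 0.0]
contact_force: [1.9, 0.0, -0.5]
grip_width: 0.0448
gripper_force: 0.0
```

Run:
```python
from h import *
go([.53,.0,.25],np.pi/2+.0234)
```

```text
t 0.95 tcp [0.4006 0.2722 0.2422] shift mm [-123.1 -275.2   -7.9] turn [ 0.  0. -0.] tool x,y [-1.    -0.023 -0.   ] [-0.023  1.     0.   ] F [ 1.9  0.  -0.5]
```

Emit:
step_arm([
  [-116,-262,-5,0,0,0,45],
  [-116,-262,-5,0,0,0,45],
  [-116,-262,-5,0,0,0,45],
  [-116,-262,-5,0,0,0,45],
  [-116,-262,-5,0,0,0,45],
  [-116,-262,-5,0,0,0,45],
  [-116,-262,-5,0,0,0,45],
])

```text
clock: 1.65
tcp_pos: [0.5236, 0.009, 0.2473]
orientation: [-0.023, 3.14, -0.004]
contact_force: [-0.2, 0.6, -0.2]
grip_width: 0.0451
gripper_force: 0.0
```

Run:
```python
from h import *
go([.565,.003,.10],np.pi/2+.0234)
f=grab("wrist");save(f,"w1.png");print(ray(f,[[320,200]]))
```

```text
t 1.65 tcp [0.5236 0.009  0.2473] shift mm [-41.2  -6.2 147.4] turn [-0.002  0.001 -0.009] tool x,y [-1.    -0.014 -0.001] [-0.014  1.    -0.002] F [-0.2  0.6 -0.2]
(array([0.4471469 , 0.00754507, 0.39020874]), array([[ 0.28876552,  0.01470395, -0.95739687]]))
```

View pics/w1.png

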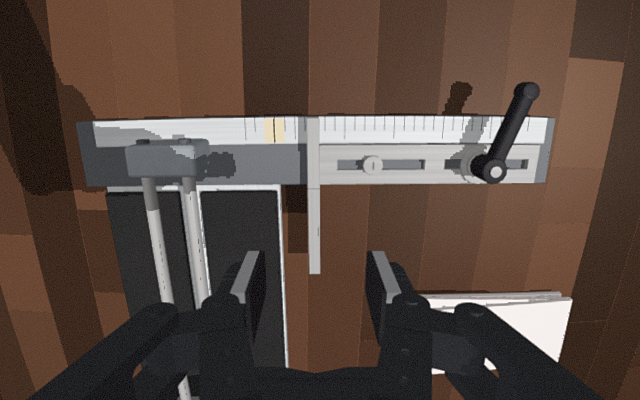

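The wrist view shows the lip at columns 307-320 (rows 118-273), the tape at columns 264-286 with its line near 275, and the lever hub at (494,171) with its tip at (527,91). Now I'll measure the line, the inner face, and the lever.

Run:
```python
from h import *
f=grab("wrist");im=f["image"].astype(int);g=im.sum(2)/3
hsv=cv2.cvtColor(f["image"],cv2.COLOR_RGB2HSV)
for v in(124,130,136): print(v,g[v,258:326].astype(int).tolist())
print([g[v,300:326].astype(int).tolist() for v in (200,240)])
yv=np.array([np.cos(np.pi/2+.0234),np.sin(np.pi/2+.0234),0])
L=onz(f,[[275,130]],.034);A=onz(f,[[306.7,130]],.052);B=onz(f,[[320,130]],.052)
print("line",L.round(4),"in",A.round(4),"out",B.round(4),"thick",(B-A)@yv,"travel",(A-L)@yv)
T=onz(f,[[307.5,200],[321,200],[314,273],[494,171],[527,91],[372,165],[307,187]],.052);print(T.round(4))
print("hub,tip",onz(f,[[494,171]],.08).round(4),onz(f,[[527,91]],.074).round(4))
print("depth z",bydepth(f,[[494,171],[510,131],[527,91],[314,230],[350,125]]).round(4))
```

```text
124 [226, 226, 225, 218, 220, 221, 218, 221, 219, 222, 225, 195, 87, 190, 224, 221, 221, 219, 221, 220, 221, 224, 223, 179, 231, 230, 229, 228, 229, 230, 230, 232, 225, 175, 233, 231, 162, 154, 157, 155, 161, 158, 148, 112, 155, 165, 196, 195, 196, 194, 193, 194, 195, 195, 194, 197, 192, 198, 235, 235, 234, 234, 220, 187, 233, 236, 234, 234]
130 [229, 230, 228, 221, 220, 220, 221, 220, 221, 220, 227, 229, 92, 154, 227, 223, 219, 219, 220, 219, 221, 223, 221, 177, 231, 231, 228, 230, 229, 229, 230, 232, 222, 174, 234, 230, 164, 153, 155, 155, 158, 157, 148, 110, 150, 160, 197, 196, 199, 193, 196, 196, 197, 198, 195, 196, 195, 201, 231, 230, 229, 231, 217, 182, 230, 231, 229, 230]
136 [227, 227, 227, 221, 221, 219, 220, 221, 220, 220, 225, 225, 131, 121, 228, 224, 222, 219, 221, 219, 221, 220, 222, 228, 230, 228, 229, 230, 229, 228, 230, 231, 226, 188, 213, 230, 161, 154, 154, 158, 157, 157, 158, 155, 154, 156, 194, 195, 195, 195, 195, 193, 196, 195, 197, 197, 194, 197, 233, 232, 233, 232, 231, 232, 231, 231, 232, 232]
[[17, 29, 23, 46, 133, 198, 194, 190, 190, 192, 193, 196, 195, 194, 194, 187, 99, 70, 66, 74, 73, 72, 78, 69, 74, 73], [46, 53, 41, 47, 87, 157, 201, 192, 189, 193, 194, 196, 192, 192, 192, 193, 143, 74, 63, 69, 79, 69, 75, 77, 72, 70]]
line [[ 0.4804 -0.0302  0.034 ]] in [[0.4782 0.0022 0.052 ]] out [[0.478  0.0149 0.052 ]] thick [0.01271132] travel [0.03242662]
[[0.5481 0.0037 0.052 ]
 [0.5478 0.0173 0.052 ]
 [0.6306 0.0116 0.052 ]
 [0.5143 0.191  0.052 ]
 [0.4355 0.2122 0.052 ]
 [0.511  0.0667 0.052 ]
 [0.5345 0.0031 0.052 ]]
hub,tip [[0.5086 0.176  0.08  ]] [[0.4362 0.1991 0.074 ]]
depth z [[0.5087 0.1761 0.0798]
 [0.4721 0.1883 0.0746]
 [0.4363 0.1975 0.0767]
 [0.581  0.0108 0.0509]
 [0.4741 0.0451 0.0342]]
```

Run:
```python
from h import *
f=grab("wrist");g=f["image"].astype(float).mean(2)
yv=np.array([np.cos(np.pi/2+.0234),np.sin(np.pi/2+.0234),0]);out=[]
for v in range(122,139,2):
    row=g[v]; s=row[258:284]; i=np.arange(258,284); w=np.clip(210-s,0,None); m=(i>264)&(i<276); a=(w*m@i)/(w*m).sum()
    # lip edge: shadow(155)->lip(195)
    k=np.argmax(np.diff(row[296:308]))+296; l0,l1=row[k-3:k-1].mean(),row[k+3:k+6].mean()
    e=k+.5
    ko=np.argmax(np.diff(row[310:322]))+310.5
    out.append((v,a,e,ko))
out=np.array(out);med=np.median(out,0);print(out.round(1).tolist())
L=onz(f,[[med[1],130]],.034);A=onz(f,[[med[2],130]],.052);B=onz(f,[[med[3],130]],.052)
print("line",L.round(4),"in",A.round(4),"thick",(B-A)@yv,"travel",(A-L)@yv)
T=onz(f,[[304.0,200],[304.8,240],[316,200]],.052);print(T.round(4))
go([.566,0.003,.10],np.pi/2+.0234)
```

```text
[[122.0, 267.7, 300.5, 319.5], [124.0, 267.7, 299.5, 319.5], [126.0, 267.7, 299.5, 319.5], [128.0, 267.8, 299.5, 319.5], [130.0, 268.0, 299.5, 319.5], [132.0, 268.1, 299.5, 313.5], [134.0, 268.3, 301.5, 313.5], [136.0, 268.3, 301.5, 313.5], [138.0, 268.3, 301.5, 313.5]]
line [[ 0.48  -0.035  0.034]] in [[ 0.4777 -0.0025  0.052 ]] thick [0.01910873] travel [0.0325578]
[[0.5474 0.0026 0.052 ]
 [0.5912 0.0039 0.052 ]
 [0.5472 0.0147 0.052 ]]
t 1.8 tcp [0.5218 0.0157 0.2468] shift mm [-44.1 -13.8 146.7] turn [ 0.    -0.001 -0.   ] tool x,y [-1.    -0.023  0.001] [-0.023  1.     0.   ] F [-0.3  0.1 -0.5]
```

Emit:
step_arm([
  [-44,-9,50,0,0,0,45],
  [-44,-9,100,0,0,0,45],
  [-44,-9,147,0,0,0,45],
  [-44,-9,147,0,0,0,45],
  [-44,-9,147,0,0,0,45],
])

```text
clock: 2.3
tcp_pos: [0.5647, 0.0084, 0.0988]
orientation: [0.039, -3.137, 0.0]
contact_force: [0.8, -0.6, 1.2]
grip_width: 0.045
gripper_force: 0.0
```

Run:
```python
from h import *
go([.566,0.007,.032],np.pi/2+.0234)
f=grab("wrist");save(f,"w2.png");g=f["image"].mean(2)
```

```text
t 2.3 tcp [0.5647 0.0084 0.0988] shift mm [-1.5 -1.4 66.8] turn [ 0.    -0.004  0.002] tool x,y [-1.    -0.025  0.004] [-0.025  1.     0.   ] F [ 0.8 -0.6  1.2]
```

View pics/w2.png

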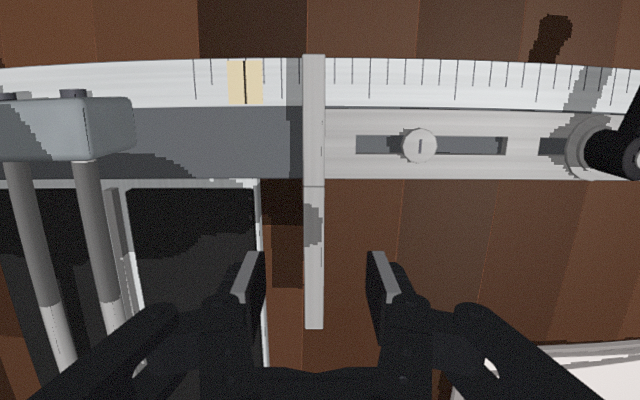

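The lip (columns 303-325) is centred between the fingers, and the pencil line is at about (244.5, 80). I'll measure the travel, then descend and grip.

```bash
cat >> h.py <<'E'
def travel(f,vs,lw,ew,show=True):
    """line col by dark centroid in window lw, inner edge by gradient in ew; rows vs"""
    g=f["image"].astype(float).mean(2); yv=np.array([-np.sin(.0234),np.cos(.0234),0])
    res=[]
    for v in vs:
        i=np.arange(*lw); s=g[v,lw[0]:lw[1]]; w=np.clip(np.median(s)-25-s,0,None)
        if w.sum()==0: continue
        a=w@i/w.sum()
        d=np.abs(np.diff(g[v-1:v+2].mean(0)[ew[0]:ew[1]])); k=np.argmax(d); kk=np.arange(max(0,k-2),min(len(d),k+3)); e=(d[kk]@kk)/d[kk].sum()+ew[0]+.5
        L=onz(f,[[a,v]],.034);A=onz(f,[[e,v]],.052);res.append((v,a,e,((A-L)@yv)[0]*1e3))
    res=np.array(res);
    if show:print(res.round(1).tolist())
    print("travel mm",np.median(res[:,3]).round(2)); return res
E
python3 - <<'E'
from h import *
f=grab("wrist");g=f["image"].mean(2)
print(g[80,225:330].astype(int).tolist())
travel(f,range(66,100,4),(232,258),(296,310))
print(r.get_obs()["tcp_pos"])
E
```

```text
[209, 211, 210, 203, 201, 201, 197, 200, 200, 200, 200, 203, 200, 199, 201, 199, 201, 201, 207, 192, 61, 87, 172, 205, 201, 200, 200, 199, 201, 201, 200, 200, 202, 201, 202, 201, 201, 203, 207, 173, 179, 205, 210, 209, 210, 210, 211, 211, 209, 210, 211, 211, 210, 211, 213, 212, 170, 139, 206, 213, 215, 214, 152, 136, 138, 139, 139, 140, 140, 138, 139, 139, 140, 143, 106, 128, 140, 123, 142, 174, 176, 176, 175, 179, 178, 178, 176, 176, 178, 178, 180, 179, 181, 177, 178, 178, 179, 180, 176, 164, 178, 213, 209, 211, 211]
[[66.0, 244.7, 299.0, 31.8], [70.0, 244.9, 299.2, 31.9], [74.0, 245.0, 299.3, 31.9], [78.0, 245.2, 299.3, 31.9], [82.0, 245.5, 302.9, 33.7], [86.0, 245.6, 303.5, 34.0], [90.0, 245.8, 303.5, 34.0], [94.0, 246.0, 303.5, 34.0], [98.0, 246.3, 303.6, 34.0]]
travel mm 33.72
[0.56745446 0.00792239 0.10208181]
```

Emit:
step_arm([
  [-1,-1,35,0,0,0,45],
  [-1,-1,65,0,0,0,45],
  [-1,-1,66,0,0,0,45],
  [-1,-1,66,0,0,0,45],
], grip_force=40)

```text
clock: 2.8
tcp_pos: [0.5686, 0.0064, 0.0362]
orientation: [-0.037, 3.139, 0.001]
contact_force: [0.5, 0.7, 0.7]
grip_width: 0.0449
gripper_force: 0.0
```

Emit:
step_arm([
  [0,0,4,0,0,0,45],
  [0,0,4,0,0,0,9],
  [0,0,4,0,0,0,9],
  [0,0,4,0,0,0,9],
  [0,0,4,0,0,0,9],
  [0,0,4,0,0,0,9],
], grip_force=40)

```text
clock: 3.4
tcp_pos: [0.5681, 0.0065, 0.031]
orientation: [-0.036, 3.14, 0.001]
contact_force: [-0.7, 1.5, 7.5]
grip_width: 0.0109
gripper_force: 43.4
```

Emit:
step_arm([
  [0,-8,-1,0,0,0,9],
  [0,-18,-1,0,0,0,9],
  [0,-28,-1,0,0,0,9],
  [0,-32,-1,0,0,0,9],
  [0,-34,-1,0,0,0,9],
  [0,-34,-1,0,0,0,9],
  [0,-34,-1,0,0,0,9],
])

```text
clock: 4.1
tcp_pos: [0.5688, -0.0272, 0.0312]
orientation: [-0.037, 3.14, 0.001]
contact_force: [2.3, 4.6, -0.1]
grip_width: 0.0109
gripper_force: 42.4
```

Run:
```python
from h import *
f=grab("wrist");save(f,"w3.png",(160,0,480,240),2)
go([.566,-0.03,.032],np.pi/2+.0234)
```

```text
t 4.15 tcp [ 0.5689 -0.0272  0.0313] shift mm [ 2.9 -2.8 -0.7] turn [0.001 0.001 0.   ] tool x,y [-1.    -0.024 -0.001] [-0.024  1.     0.001] F [ 2.9  4.9 -0.6]
```

View pics/w3.png

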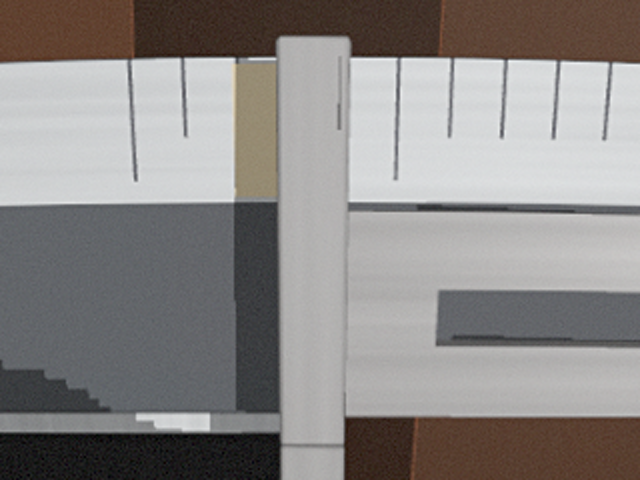

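The lip's inner edge is at crop column 278 and the tape's left edge at column 236, so the line is now hidden just under the lip edge. I'll use the tape's left edge as the reference, taking its offset to the line from the earlier picture.

Run:
```python
from h import *
f=grab("wrist");yv=np.array([-np.sin(.0234),np.cos(.0234),0])
def edge(g,v,a,b):
    d=np.abs(np.diff(g[v-1:v+2].mean(0)[a:b]));k=np.argmax(d);kk=np.arange(max(0,k-2),min(len(d),k+3));return d[kk]@kk/d[kk].sum()+a+.5
im=f["image"].astype(float); 
sat=im.max(2)-im.min(2); g=im.mean(2)
w2=cv2.imread("pics/w2.png").astype(float); s2=w2.max(2)-w2.min(2); g2=w2.mean(2)
f1=dict(f)
# scale by rays: z-depth to the rule plane; use pixel scale from same heights (camera at z): w2 tcp z .0988-.102, w3 .031
for v in (66,76,86,96):
    a=edge(s2,v,220,236); b=edge(s2,v,256,270); i=np.arange(238,254); w=np.clip(170-g2[v,238:254],0,None); l=w@i/w.sum()
    print("w2",v,round(a,1),round(l,1),round(b,1),"frac",(l-a)/(b-a))
for v in (40,60,80,92):
    a=edge(sat,v,266,288); e=edge(g,v,294,304) ; A=onz(f,[[a,v]],.034);E=onz(f,[[e,v]],.052)
    print("w3",v,round(a,1),round(e,1),"face-tapeedge mm",((E-A)@yv)[0]*1e3)
print(ray(f,[[320,200]])[0])
```

```text
w2 66 226.5 243.8 261.5 frac 0.49289172896436906
w2 76 226.8 244.3 261.8 frac 0.5004259602022364
w2 86 227.5 244.6 261.9 frac 0.4970657873059482
w2 96 228.0 245.1 262.3 frac 0.4984266146579689
w3 40 276.0 298.8 face-tapeedge mm 9.325867212266013
w3 60 276.3 298.7 face-tapeedge mm 9.283071313459377
w3 80 277.0 298.8 face-tapeedge mm 9.18637388623498
w3 92 277.1 299.2 face-tapeedge mm 9.324211469001169
[ 0.49246096 -0.0297368   0.17415113]
```

Emit:
step_arm([
  [0,2,0,0,0,0,9],
  [0,3,0,0,0,0,9],
  [0,3,0,0,0,0,9],
  [0,2,0,0,0,0,9],
])

```text
clock: 4.6
tcp_pos: [0.5688, -0.0271, 0.0313]
orientation: [-0.035, 3.14, -0.002]
contact_force: [3.7, -0.7, -1.8]
grip_width: 0.011
gripper_force: 42.3
```

```bash
cat >> h.py <<'E'
def edge(g,v,a,b):
    d=np.abs(np.diff(g[v-1:v+2].mean(0)[a:b]));k=np.argmax(d);kk=np.arange(max(0,k-2),min(len(d),k+3));return d[kk]@kk/d[kk].sum()+a+.5
def face():
    f=grab("wrist");yv=np.array([-np.sin(.0234),np.cos(.0234),0])
    im=f["image"].astype(float); sat=im.max(2)-im.min(2); g=im.mean(2)
    for v in (40,60,80,92):
        a=edge(sat,v,262,288); e=edge(g,v,292,308) ; A=onz(f,[[a,v]],.034);E=onz(f,[[e,v]],.052)
        print("w",v,round(a,1),round(e,1),"face-line mm",((E-A)@yv)[0]*1e3-9.95)
    print({k:np.round(v,4) for k,v in r.get_obs().items() if k in("tcp_pos","contact_force","clock")})
E
python3 - <<'E'
from h import *
face()
E
```

```text
w 40 275.1 297.9 face-line mm -0.5639253886973616
w 60 275.7 298.3 face-line mm -0.5420411318689755
w 80 275.8 298.7 face-line mm -0.3028215468637452
w 92 276.6 298.8 face-line mm -0.5516091726277548
{'clock': np.float64(4.65), 'tcp_pos': array([ 0.5688, -0.0271,  0.0313]), 'contact_force': array([ 4.4931, -3.7945, -2.3822])}
```

Emit:
step_arm([
  [0,0,0,0,0,0,40],
  [0,0,0,0,0,0,40],
  [0,0,0,0,0,0,40],
  [0,0,-30,0,0,0,40],
  [0,0,-70,0,0,0,40],
  [0,0,-70,0,0,0,40],
])

```text
clock: 5.25
tcp_pos: [0.5711, -0.0259, 0.1055]
orientation: [-0.036, 3.134, 0.001]
contact_force: [0.4, -0.5, 0.3]
grip_width: 0.0401
gripper_force: 0.0
```

Run:
```python
from h import *
f=grab("wrist");save(f,"w4.png",(200,30,400,180),4)
go([.48,.155,.12],np.pi/2+.0234)
```

```text
t 5.3 tcp [ 0.5697 -0.0256  0.1035] shift mm [ 85.4 182.7 -16.8] turn [0.001 0.004 0.   ] tool x,y [-1.    -0.023 -0.004] [-0.023  1.     0.001] F [-0.2  0.5 -0.6]
```

View pics/w4.png

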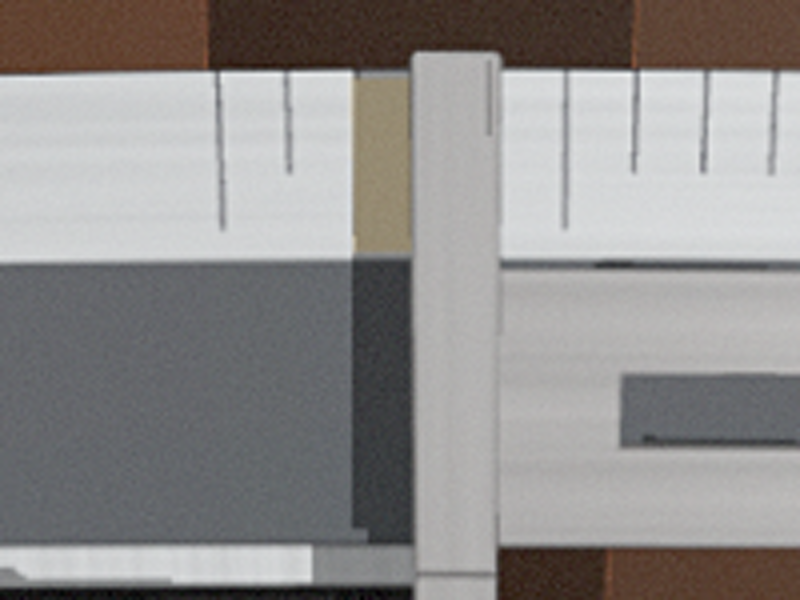

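Run:
```python
from h import *
f=grab("wrist");yv=np.array([-np.sin(.0234),np.cos(.0234),0])
im=f["image"].astype(float); sat=im.max(2)-im.min(2); g=im.mean(2)
for v in (55,65,75,85):
    a=edge(sat,v,280,296); e=edge(g,v,298,308); e2=edge(g,v,318,330); A=onz(f,[[a,v]],.034);E=onz(f,[[e,v],[e2,v]],.052)
    print(v,round(a,1),round(e,1),round(e2,1),"face-line mm",((E[0]-A)@yv)*1e3-9.95,"thick",(E[1]-E[0])@yv*1e3)
print(im[65,284:306].astype(int).tolist())
```

```text
55 286.9 302.5 324.7 face-line mm [-0.38985576] thick 11.541309544723516
65 286.8 302.6 321.0 face-line mm [-0.28166197] thick 9.681352303787587
75 286.8 302.6 323.9 face-line mm [-0.18987415] thick 11.27914219845828
85 287.2 302.7 324.0 face-line mm [-0.36132434] thick 11.33799168431044
[[206, 210, 209], [209, 211, 214], [209, 211, 213], [223, 212, 188], [169, 155, 129], [145, 133, 110], [149, 139, 114], [151, 139, 115], [148, 138, 111], [154, 143, 120], [151, 139, 117], [150, 140, 115], [148, 137, 113], [149, 139, 114], [151, 138, 114], [147, 137, 111], [150, 138, 113], [145, 135, 110], [130, 128, 130], [162, 161, 162], [178, 176, 175], [178, 176, 175]]
```

The lip's inner face is about 0.3 mm past the line, well within tolerance. Next is the lever.

```bash
cat >> h.py <<'E'
C=np.array([.5086,.176])
def wp(phi,back=0.,z=.059,r_=.06):
    u=np.array([np.cos(phi),np.sin(phi)]);t=np.array([np.sin(phi),-np.cos(phi)])
    h=.011*abs(t[0])+.0145*abs(t[1])
    return np.r_[C+r_*u-t*(.007+h+back),z]
def rows(ps,ref=None):
    o=r.get_obs();T=R.from_rotvec(o["orientation"]).as_matrix();ref=o["tcp_pos"] if ref is None else ref
    print(o["clock"],o["tcp_pos"].round(4),"F",o["contact_force"].round(1),"j",o["joints"].round(2))
    for p in ps: print((T.T@(p-ref)*1e3).round(1).tolist())
E
python3 - <<'E'
from h import *
p=wp(2.833,.015,.12)
print(p);rows([p,wp(2.833,.015)])
E
```

```text
[0.43954191 0.15691679 0.12      ]
5.35 [ 0.5684 -0.0255  0.1019] F [-0.7 -0.6  0.1] j [-0.28  0.47  0.28  1.94 -0.19  0.75  1.7 ]
[124.5, 185.4, -18.2]
[124.5, 185.4, 42.8]
```

Emit:
step_arm([
  [40,55,-18,0,0,0,0],
  [70,100,-18,0,0,0,0],
  [100,145,-18,0,0,0,0],
  [124,185,-18,0,0,0,0],
  [124,185,-18,0,0,0,0],
  [124,185,-18,0,0,0,0],
])

```text
clock: 5.95
tcp_pos: [0.4365, 0.1595, 0.1179]
orientation: [0.048, -3.138, -0.0]
contact_force: [0.2, -0.4, 0.2]
grip_width: -0.0006
gripper_force: 0.0
```

Run:
```python
from h import *
f=grab("wrist");save(f,"w5.png")
rows([wp(2.833,.015)])
```

```text
6.0 [0.438  0.1574 0.1181] F [0.4 0.1 0.6] j [-0.69  0.3   0.25  2.16 -0.11  0.7   1.23]
[-1.7, -0.5, 59.1]
```

View pics/w5.png

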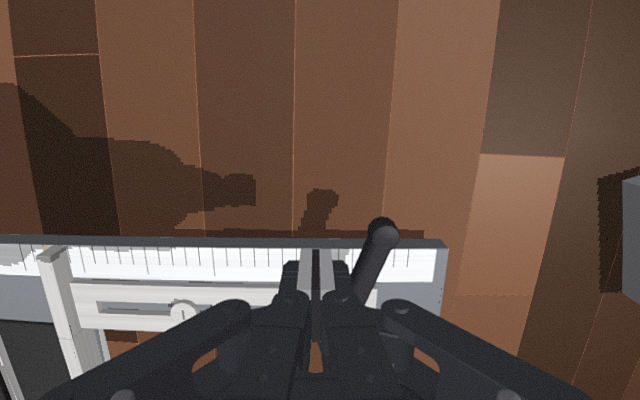

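The closed fingers (about 285-345, 250) stand on the -y side of the lever arm, whose tip is at (383,230). I'll descend.

Emit:
step_arm([
  [-1,0,30,0,0,0,0],
  [-1,0,59,0,0,0,0],
  [-1,0,59,0,0,0,0],
])

```text
clock: 6.3
tcp_pos: [0.4387, 0.1536, 0.057]
orientation: [0.033, -3.135, 0.006]
contact_force: [-0.7, -0.1, -0.7]
grip_width: -0.0003
gripper_force: 0.0
```

Run:
```python
from h import *
rows([wp(2.833-.1*k) for k in range(-1,14)])
```

```text
6.3 [0.4387 0.1536 0.057 ] F [-0.7 -0.1 -0.7] j [-0.66  0.41  0.22  2.19 -0.16  0.56  1.28]
[-6.5, 11.8, -2.1]
[-5.7, 17.5, -2.1]
[-5.5, 23.5, -2.2]
[-5.9, 29.7, -2.2]
[-7.0, 35.9, -2.2]
[-8.8, 42.2, -2.3]
[-11.4, 48.3, -2.3]
[-14.7, 54.3, -2.4]
[-18.8, 60.0, -2.4]
[-23.6, 65.2, -2.5]
[-29.1, 70.0, -2.5]
[-35.2, 74.1, -2.6]
[-41.9, 77.5, -2.6]
[-49.0, 80.1, -2.7]
[-55.3, 81.9, -2.7]
```

Emit:
step_arm([
  [-6,12,-2,0,0,0,0],
  [-6,18,-2,0,0,0,0],
  [-6,24,-2,0,0,0,0],
  [-6,30,-2,0,0,0,0],
  [-7,36,-2,0,0,0,0],
  [-9,42,-2,0,0,0,0],
])

```text
clock: 6.9
tcp_pos: [0.4488, 0.1991, 0.0624]
orientation: [-0.037, 3.141, 0.0]
contact_force: [-0.5, -1.1, -0.2]
grip_width: -0.0001
gripper_force: 0.3
```

Run:
```python
from h import *
rows([wp(2.833-.1*k) for k in range(3,15)])
```

```text
6.9 [0.4488 0.1991 0.0624] F [-0.5 -1.1 -0.2] j [-0.72  0.43  0.22  2.14 -0.17  0.59  1.21]
[4.1, -9.3, 3.4]
[2.2, -3.1, 3.4]
[-0.4, 3.1, 3.4]
[-3.7, 9.1, 3.4]
[-7.8, 14.7, 3.4]
[-12.6, 20.0, 3.4]
[-18.1, 24.7, 3.4]
[-24.3, 28.8, 3.4]
[-30.9, 32.2, 3.4]
[-38.0, 34.8, 3.4]
[-44.4, 36.6, 3.4]
[-49.2, 38.0, 3.4]
```

Emit:
step_arm([
  [-4,9,3,0,0,0,0],
  [-8,15,3,0,0,0,0],
  [-13,20,3,0,0,0,0],
  [-18,25,3,0,0,0,0],
  [-24,29,3,0,0,0,0],
])

```text
clock: 7.4
tcp_pos: [0.4725, 0.2284, 0.059]
orientation: [0.036, -3.141, 0.0]
contact_force: [-0.5, -0.7, -0.3]
grip_width: 0.0
gripper_force: 0.4
```

Run:
```python
from h import *
rows([wp(2.833-.1*k) for k in range(8,19)])
```

```text
7.4 [0.4725 0.2284 0.059 ] F [-0.5 -0.7 -0.3] j [-0.74  0.48  0.22  2.06 -0.17  0.62  1.19]
[11.7, -8.8, -0.0]
[6.2, -4.0, -0.0]
[0.1, 0.1, -0.0]
[-6.5, 3.4, -0.0]
[-13.7, 6.0, -0.0]
[-20.0, 7.8, -0.0]
[-24.8, 9.2, -0.0]
[-30.0, 10.2, -0.0]
[-35.3, 10.8, -0.0]
[-40.9, 10.8, -0.0]
[-46.6, 10.3, -0.0]
```

Emit:
step_arm([
  [-7,3,0,0,0,0,0],
  [-14,6,0,0,0,0,0],
  [-20,8,0,0,0,0,0],
  [-25,9,0,0,0,0,0],
  [-30,10,0,0,0,0,0],
])

```text
clock: 7.9
tcp_pos: [0.5023, 0.2386, 0.0591]
orientation: [0.036, -3.141, 0.0]
contact_force: [-0.7, -1.2, 0.6]
grip_width: 0.0
gripper_force: 0.4
```

Run:
```python
from h import *
rows([wp(2.833-.1*k) for k in range(14,25)])
```

```text
7.9 [0.5023 0.2386 0.0591] F [-0.7 -1.2  0.6] j [-0.72  0.52  0.22  1.99 -0.18  0.65  1.2 ]
[5.2, -0.4, 0.1]
[0.1, 0.6, 0.1]
[-5.3, 1.2, 0.1]
[-10.8, 1.2, 0.1]
[-16.5, 0.7, 0.1]
[-22.4, -0.4, 0.1]
[-28.2, -2.2, 0.0]
[-34.0, -4.6, 0.0]
[-39.6, -7.7, 0.0]
[-45.0, -11.6, 0.0]
[-50.0, -16.1, 0.0]
```

Emit:
step_arm([
  [-5,1,0,0,0,0,0],
  [-11,1,0,0,0,0,0],
  [-17,1,0,0,0,0,0],
  [-22,0,0,0,0,0,0],
  [-28,-2,0,0,0,0,0],
])

```text
clock: 8.4
tcp_pos: [0.5303, 0.2374, 0.0591]
orientation: [0.037, -3.141, -0.0]
contact_force: [-1.3, 0.6, -0.2]
grip_width: -0.0001
gripper_force: 0.5
```

Run:
```python
from h import *
rows([wp(2.833-.1*k) for k in range(19,30)])
```

```text
8.4 [0.5303 0.2374 0.0591] F [-1.3  0.6 -0.2] j [-0.69  0.55  0.22  1.93 -0.18  0.68  1.23]
[5.6, 1.5, 0.1]
[-0.2, -0.2, 0.1]
[-6.0, -2.7, 0.1]
[-11.6, -5.8, 0.1]
[-17.0, -9.7, 0.1]
[-22.0, -14.2, 0.1]
[-26.6, -19.4, 0.1]
[-30.6, -25.2, 0.1]
[-34.0, -31.6, 0.1]
[-36.7, -38.4, 0.1]
[-38.6, -44.2, 0.0]
```

Emit:
step_arm([
  [-6,-3,0,0,0,0,0],
  [-12,-6,0,0,0,0,0],
  [-17,-10,0,0,0,0,0],
  [-22,-14,0,0,0,0,0],
])

```text
clock: 8.8
tcp_pos: [0.5528, 0.2235, 0.0591]
orientation: [-0.036, 3.141, 0.0]
contact_force: [-0.9, -0.2, 0.2]
grip_width: -0.0002
gripper_force: 0.5
```

Run:
```python
from h import *
rows([wp(2.833-.1*k) for k in range(23,34)])
```

```text
8.8 [0.5528 0.2235 0.0591] F [-0.9 -0.2  0.2] j [-0.65  0.57  0.22  1.89 -0.18  0.7   1.26]
[5.2, 4.7, 0.1]
[0.2, 0.2, 0.1]
[-4.4, -5.0, 0.1]
[-8.4, -10.8, 0.1]
[-11.8, -17.2, 0.1]
[-14.5, -24.0, 0.1]
[-16.4, -29.7, 0.1]
[-18.0, -35.1, 0.1]
[-19.0, -40.7, 0.1]
[-19.5, -46.6, 0.1]
[-19.3, -52.7, 0.1]
```

Emit:
step_arm([
  [-4,-5,0,0,0,0,0],
  [-8,-11,0,0,0,0,0],
  [-12,-17,0,0,0,0,0],
  [-15,-24,0,0,0,0,0],
])

```text
clock: 9.2
tcp_pos: [0.5677, 0.2004, 0.059]
orientation: [0.037, -3.141, -0.001]
contact_force: [-3.4, 2.7, 0.8]
grip_width: -0.0
gripper_force: 1.7
```

Run:
```python
from h import *
f=grab("top");save(f,"top3.png",(215,180,315,270),6)
rows([wp(2.833-.1*k) for k in range(27,38)])
```

```text
9.25 [0.5683 0.1987 0.0591] F [-2.6  3.  -0.3] j [-0.6   0.58  0.22  1.88 -0.18  0.71  1.31]
[3.1, 7.9, 0.1]
[0.4, 1.1, 0.1]
[-1.6, -4.6, 0.1]
[-3.1, -9.9, 0.1]
[-4.1, -15.6, 0.1]
[-4.6, -21.5, 0.1]
[-4.5, -27.6, 0.1]
[-3.7, -33.8, 0.1]
[-2.1, -40.1, 0.1]
[0.1, -46.3, 0.1]
[3.1, -52.4, 0.1]
```

View pics/top3.png

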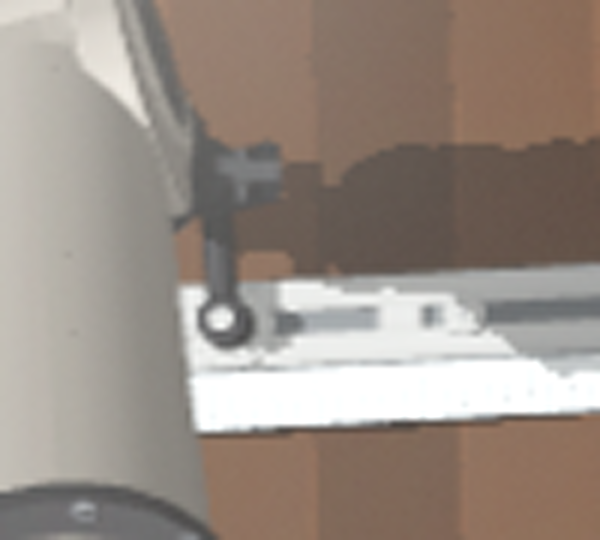

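The top view shows the lever arm pointing along +x (hub at (225,320), arm up to (215,200)), with the fingers on its pushing side. The push is climbing, so the clamp has just bitten. From here I'll go in small steps.

Emit:
step_arm([
  [-1,-3,0,0,0,0,0],
  [-2,-6,0,0,0,0,0],
  [-3,-10,0,0,0,0,0],
])

```text
clock: 9.55
tcp_pos: [0.5702, 0.1919, 0.059]
orientation: [0.039, -3.14, -0.003]
contact_force: [-3.8, 7.0, 0.9]
grip_width: 0.0004
gripper_force: 2.8
```

Run:
```python
from h import *
rows([wp(2.833-.1*k) for k in range(29,38)])
print(r.get_obs()["moment"])
```

```text
9.55 [0.5702 0.1919 0.059 ] F [-3.8  7.   0.9] j [-0.59  0.58  0.22  1.88 -0.18  0.71  1.33]
[0.2, 2.2, -0.0]
[-1.4, -3.1, -0.1]
[-2.4, -8.8, -0.1]
[-2.9, -14.7, -0.1]
[-2.7, -20.8, -0.1]
[-1.9, -27.0, -0.1]
[-0.3, -33.3, -0.1]
[2.0, -39.5, -0.1]
[5.0, -45.5, -0.1]
[ 1.21818921  0.87965423 -0.06395521]
```

Emit:
step_arm([
  [0,-3,0,0,0,0,0],
  [0,-6,0,0,0,0,0],
])

```text
clock: 9.75
tcp_pos: [0.5704, 0.1866, 0.059]
orientation: [0.039, -3.14, -0.004]
contact_force: [-3.9, 9.1, -0.7]
grip_width: 0.0
gripper_force: 3.4
```

Run:
```python
from h import *
o=r.get_obs();print(o["moment"].round(3),o["contact_force"].round(2))
rows([wp(2.833-.1*k) for k in range(30,36)])
```

```text
[ 1.57   0.794 -0.141] [-3.86  9.11 -0.75]
9.75 [0.5704 0.1866 0.059 ] F [-3.9  9.1 -0.7] j [-0.58  0.57  0.21  1.88 -0.18  0.71  1.34]
[-1.3, 2.2, 0.0]
[-2.3, -3.5, -0.0]
[-2.8, -9.4, -0.0]
[-2.6, -15.5, -0.0]
[-1.8, -21.7, -0.0]
[-0.2, -28.0, -0.1]
```

Emit:
step_arm([
  [0,-3,0,0,0,0,0],
  [0,-6,0,0,0,0,0],
])

```text
clock: 9.95
tcp_pos: [0.5703, 0.1815, 0.059]
orientation: [0.04, -3.14, -0.005]
contact_force: [-2.6, 9.5, -1.0]
grip_width: -0.0002
gripper_force: 3.9
```

Run:
```python
from h import *
o=r.get_obs();m=o["moment"];F=o["contact_force"];p=o["tcp_pos"]
dx=(m[2]-.0145*F[0])/F[1]*1; rel=p[:2]+[dx,-.0145]-C
print(m.round(3),F.round(2),"dx",dx,"push eq",(rel[0]*F[1]-rel[1]*F[0])/.06)
rows([wp(2.833-.1*k) for k in range(30,36)])
```

```text
[ 1.916  0.665 -0.078] [-2.6   9.47 -0.98] dx -0.004250776643567558 push eq 8.685024441895013
9.95 [0.5703 0.1815 0.059 ] F [-2.6  9.5 -1. ] j [-0.57  0.57  0.21  1.89 -0.18  0.7   1.35]
[-1.5, 7.3, -0.0]
[-2.5, 1.7, -0.0]
[-2.9, -4.2, -0.0]
[-2.8, -10.3, -0.1]
[-2.0, -16.6, -0.1]
[-0.4, -22.8, -0.1]
```

Emit:
step_arm([
  [0,-4,0,0,0,0,0],
])

```text
clock: 10.05
tcp_pos: [0.5706, 0.1781, 0.059]
orientation: [0.041, -3.141, -0.006]
contact_force: [-2.5, 9.5, -1.5]
grip_width: 0.0001
gripper_force: 4.3
```

Run:
```python
from h import *
o=r.get_obs();m=o["moment"];F=o["contact_force"];p=o["tcp_pos"]
dx=(m[2]-.0145*F[0])/F[1]; rel=p[:2]+[dx,-.0145]-C
print(m.round(3),F.round(2),"dx",dx,"push eq",(rel[0]*F[1]-rel[1]*F[0])/.06)
```

```text
[ 2.109  0.521 -0.129] [-2.55  9.5  -1.51] dx -0.009709519890136246 push eq 7.748424916757159
```

The push is about 8.5-9.5 N while moving, or roughly 50-57 N of clamping, which is mid-range. I'll back off, rise and check the lip.

Emit:
step_arm([
  [0,8,0,0,0,0,0],
  [0,18,0,0,0,0,0],
  [0,18,-30,0,0,0,0],
  [0,18,-70,0,0,0,0],
  [-5,-25,-80,0,0,0,0],
  [-10,-70,-80,0,0,0,0],
  [-10,-115,-80,0,0,0,0],
  [-10,-160,-80,0,0,0,0],
])

```text
clock: 10.85
tcp_pos: [0.5858, 0.0128, 0.1396]
orientation: [-0.037, 3.14, -0.001]
contact_force: [0.8, 0.2, -0.3]
grip_width: 0.0003
gripper_force: 0.0
```

Emit:
step_arm([
  [0,-40,0,0,0,0,0],
  [0,-65,0,0,0,0,0],
  [0,-65,0,0,0,0,0],
  [0,-65,0,0,0,0,0],
])

```text
clock: 11.25
tcp_pos: [0.587, -0.0508, 0.1392]
orientation: [-0.034, 3.141, -0.001]
contact_force: [0.1, 0.6, 0.9]
grip_width: 0.0004
gripper_force: 0.0
```

Run:
```python
from h import *
f=grab("wrist");save(f,"w6.png");rows([np.array([.568,-.035,.1])])
```

```text
11.3 [ 0.5871 -0.0495  0.1391] F [-0.1  0.5 -0.5] j [-0.24  0.45  0.29  1.87 -0.17  0.85  1.72]
[18.7, 14.9, 39.1]
```

View pics/w6.png

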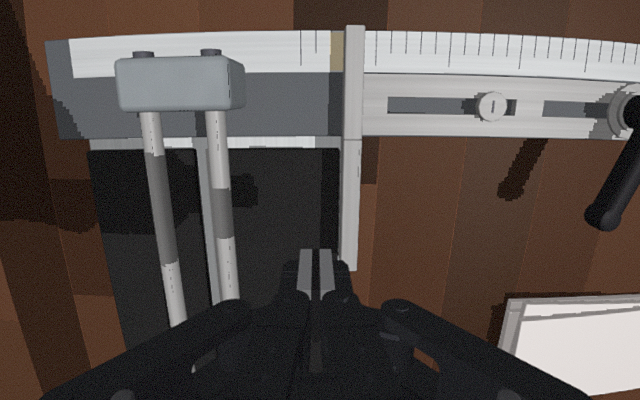

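The lip is at columns 345-363 and the tape's left edge at 331. The lever has swung round to point at (605,215). One numerical check of the face against the line before handing in:

Run:
```python
from h import *
f=grab("wrist");yv=np.array([-np.sin(.0234),np.cos(.0234),0])
im=f["image"].astype(float); sat=im.max(2)-im.min(2); g=im.mean(2)
print(im[50,324:352].astype(int).tolist())
for v in (42,50,58,66):
    a=edge(sat,v,322,338); e=edge(sat,v,339,349);e2=edge(g,v,357,369); A=onz(f,[[a,v]],.034)
    for z in(.034,.052): print(v,round(a,1),round(e,1),round(e2,1),z,"face-line mm",((onz(f,[[e,v]],z)-A)@yv)[0]*1e3-9.95,"from outer top",((onz(f,[[e2,v]],.052)-A)@yv)[0]*1e3-9.95-12)
```

```text
[[205, 206, 209], [205, 206, 209], [206, 207, 211], [214, 210, 206], [198, 189, 168], [149, 137, 113], [144, 136, 108], [144, 133, 109], [150, 137, 114], [147, 136, 112], [148, 138, 113], [146, 134, 113], [147, 136, 113], [148, 136, 112], [148, 137, 114], [149, 138, 115], [148, 139, 114], [121, 114, 96], [88, 90, 87], [112, 111, 110], [159, 158, 158], [176, 174, 175], [175, 174, 173], [177, 177, 176], [180, 177, 178], [179, 177, 176], [177, 176, 176], [175, 174, 173]]
42 327.5 341.4 362.4 0.034 face-line mm -0.7640324036433732 from outer top -1.095110123293555
42 327.5 341.4 362.4 0.052 face-line mm -2.014186436531273 from outer top -1.095110123293555
50 327.6 341.3 362.2 0.034 face-line mm -0.8405885678295704 from outer top -1.1492006543476379
50 327.6 341.3 362.2 0.052 face-line mm -2.0922671193231563 from outer top -1.1492006543476379
58 327.7 341.3 362.1 0.034 face-line mm -0.8256309470742327 from outer top -1.1605236410862005
58 327.7 341.3 362.1 0.052 face-line mm -2.0841645015706076 from outer top -1.1605236410862005
66 327.7 340.9 361.5 0.034 face-line mm -1.102335893950757 from outer top -1.47255630820219
66 327.7 340.9 361.5 0.052 face-line mm -2.3478464475175604 from outer top -1.47255630820219
```

Run:
```python
from h import *
print(r.hand_in())
```

```text
the job is handed in; nothing more can be done
None
```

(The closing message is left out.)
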